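# Centre the egg cup on its stand

## Task

The egg cup with the boiled egg has been left close to the edge of the small round marble stand. With light nudges of the fingertips, low on the cup's foot, slide it to the middle of the stand so that it ends centred and upright with the egg still in it. Do not grip, lift or tip the cup, do not touch the egg, leave the stand where it is and leave the things around it alone.

Things in the scene. Friction and masses are not known exactly. Their poses are not given: they have to be found in the camera images.
- stand_top (a point): Centre of the top face of a loose, heavy (about 0.8 kg) round stand of pale marble, 100 mm in diameter at the top, 30 mm high (this point is 30 mm above the worktop). The top is flat with no raised rim. z points up; its yaw has no meaning.
- cup_foot (a point): Centre of the underside of a round blue ceramic egg cup, 32 mm high, off-centre on the stand; z up along the cup. It rests on a flat of only 21 mm diameter, so it wobbles; its widest part is an upright-sided flange, 49 mm in diameter, 5 to 11 mm above this point: the place to push. Above are a narrow waist (22 mm diameter at 13 mm) and the bowl, 46 mm in diameter at the rim.
- egg_center (a point): Centre of a brown boiled egg (about 60 g), 39 mm in diameter, 48 mm long, standing loose and upright in the egg cup; this point is 40 mm above the cup's underside, the egg's top 64 mm above it (94 mm above the worktop). z along the egg upwards.
- salt_shaker_mid (a point): Salt shaker, 44 mm in diameter, 90 mm high, loose; point half-way up. A bystander beyond the stand.
- mug_mid (a point): Green and white mug, 78 mm wide (116 mm with its handle), 101 mm high, loose; point half-way up. A bystander to the left of the stand.
- teaspoon_mid (a point): Steel teaspoon, 130 mm long, 27 mm wide, 11 mm high, lying loose to the right of the stand, on the near side; its x axis runs along the spoon. A bystander.
- lemon_mid (a point): Lemon, 83 mm long, 58 mm thick, loose; its centre. A bystander to the right of the stand.
- egg_cup: The egg cup of cup_foot (same origin; about 90 g; yaw without meaning). It slides when pushed low at the flange and may tip when pushed at the bowl or rim; pushed slowly, it stops where the push stops.
- egg: The egg described at egg_center; origin at its lower (blunt) end, 16 mm above the cup's underside.
Mind the look-alikes: they are no part of the job. There is more than one size of the part that bears stand_top; the job needs the larger. Of the things shaped like the egg_cup, the blue one is meant.

How it is judged:
By the outcome, as a careful person would: the job done as asked, in the order asked, and still so for the second after the job is handed in, with the robot touching nothing.
It also fails if it takes over 45 s, if anything falls off the work surface, if the arm or the gripper's body presses on something with over 40 N, if the wrist force passes 120 N, or if a joint passes its speed limit or range.

## Robot

A 6-joint arm with a two-finger parallel gripper is mounted at the origin on a cart in front of the work surface, level with it; the furniture and walls round the work are solid. World frame = base frame: x ahead of the robot, y to its left, z up, the work surface at z = 0. Lengths are in m, angles in rad, forces in N, time in s.
With the tool pointing down it reaches from about 0.35 to 1 m from the base axis. Payload 7.1 kg.
Tool frame: the origin (TCP) lies on the centre line of the jaws, within the pads' length; the fingertips stand 14 mm ahead of it and the grasp point (between the pads) lies 5 mm behind it; x points along the fingers, z is the direction in which the jaws open and shut, and the axes are right-handed (so a half turn about x gives the same grasp; the last joint's range is limited). The gripper opens to 85 mm and grips with 20 to 120 N. Pads are 22 mm wide; open, the fingers measure 114 mm over their backs; the gripper's body (76 mm by 85 mm) begins 54 mm behind the grasp point. The pads swing forward as they close: fully open they stand 13 mm farther back than shut.
Start: joints at [1.221, 0.423, 1.63, -0, 1.089, -0.019], TCP at [0.203, 0.591, 0.245] pointing down, gripper open.
Joint ranges: [-3, 3], [-0.9, 2.11], [0.09, 2.58], [-1.31, 4.45], [0.11, 2.69], [-2.54, 2.54]. Speed limits (rad/s): [2.39, 2.39, 3.01, 3.14, 3.14, 3.14].

## Interface

Orientations are given as a rotation vector (axis times angle).
In Python, from cell import env, vision, models gives the robot as it stands. The module is installed in compiled form; this text tells all that it offers. Calls block until the motion is done:
- env.reach(position, orientation): joint-space move of the TCP to a pose.
- env.move_l(position, vel=0.15, ori=None, max_force=None): straight line of the TCP; ori=None keeps the orientation; vel is the mean speed in m/s. With max_force (N) it stops when the force on the tool has changed by that much, and returns True; else False.
- env.move_j(angles): joint-space move.
- env.set_gripper(opening, squeeze=None): opening from 0.0 (shut) to 1.0 (fully open); squeeze is the grip in N (None keeps the last); returns when the fingers have stopped.
- env.pause(seconds).
- env.ik(position, orientation): joint angles nearest the present ones, or None.
- env.sense(): the state.
- vision.capture(name): name is "scene" or "side" or "wrist"; returns (picture, depth): 400x640x3 uint8, red, green, blue; 400x640 float32, m along the optical axis (not along the pixel's ray), 0 where there is no reading.
- vision.calibration(name): a dict with "mtx" (3x3 intrinsics, pixels), "T" (4x4, takes a point from camera to world coordinates). Camera axes: x right, y down, z forward; pixel columns grow to the right and rows downward; lengths in m; the calibration is good to about 2 mm. A picture is of the moment at which its call begins: read the wrist's pose just before it. calibration takes no time and is no camera call; for the wrist camera it gives the pose at the moment of the call.
A pose or a line that the arm cannot do raises env.MotionError and nothing moves.
- env.sign_off(): hands the job in, once; it reports no verdict.
Trained networks look in the newest picture that a camera, given by its name, has taken for a name from the list of things; names that differ only in an ending like _2 or _b are one class to them, and where a whole thing is asked for, a point or a joint stands for the part that bears it (a point fixed in the world has none). Each returns a list of dicts, best first, with "confidence" (0 to 1); they miss things now and then, are a little off and sometimes report something else, mostly with a low value. They report only what shows in the picture. A call takes as long as a camera call. They do not tell look-alikes from the thing itself.
- models.look_for(camera, name): "bbox" ([left, top, width, height] in pixels, round what is visible of it).
The state is a dict: "t": time; "joint_positions": joint angles; "qd": joint speeds; "joint_torque": joint torques, N m; "eef_pos": TCP position; "tcp_rot": TCP orientation; "ft_force": force on the tool from outside, world axes, zero at the start; "torque": the same for the moment, N m; "opening": opening from 0.0 (shut) to 1.0 (fully open).
Only numpy, scipy, OpenCV 4.12 (cv2) and the standard library are available. Lean on these libraries where they do the work, as an engineer would, in place of code of your own. Each camera call takes 0.05 s, during which the arm holds its last target. There are 200 camera calls.

## Working session

There is one attempt and no reset: what is moved stays moved. The work goes in short steps, each a Python script; the robot and the scene stay as the last script left them, time stands still between calls to the robot, and variables do not carry over. Pictures are saved under pics/ and viewed, about 8 in all and at most 12, crops included, and the job is handed in when it is done.

```bash
mkdir -p pics
python3 - <<'E'
from cell import env, vision, models
import cv2,numpy as np
s=env.sense();print(s["t"],s["eef_pos"],s["tcp_rot"],s["opening"])
ims=[]
for c in("scene","side"):
    p,d=vision.capture(c);cv2.imwrite(f"pics/{c}0.png",p[:,:,::-1]);np.save(f"pics/{c}0.npy",d);ims.append(p)
    k=vision.calibration(c);print(c,k["mtx"].round(1).tolist(),k["T"].round(3).tolist())
    for n in("stand_top","egg_cup","egg","salt_shaker_mid","mug_mid","teaspoon_mid","lemon_mid"):
        print(n,[(np.round(r["bbox"]).astype(int).tolist(),round(r["confidence"],2)) for r in models.look_for(c,n)][:4])
E
```

```text
0.0 [0.20279007 0.59063926 0.24455861] [-0.96301722  1.34901063  0.96162923] 0.9983036562654474
scene [[455.9, 0.0, 319.5], [0.0, 455.9, 201.8], [0.0, 0.0, 1.0]] [[0.85, -0.332, 0.409, 0.091], [-0.527, -0.527, 0.667, -0.764], [-0.006, -0.783, -0.622, 0.805], [0.0, 0.0, 0.0, 1.0]]
stand_top [([280, 229, 39, 34], 0.97), ([348, 224, 24, 20], 0.87)]
egg_cup [([298, 222, 17, 20], 0.72), ([288, 202, 14, 19], 0.68)]
egg [([300, 216, 13, 16], 0.54)]
salt_shaker_mid [([342, 183, 18, 36], 0.81)]
mug_mid [([229, 146, 41, 43], 0.69)]
teaspoon_mid [([287, 286, 54, 24], 0.6)]
lemon_mid [([361, 276, 27, 24], 0.94)]
side [[446.0, 0.0, 317.8], [0.0, 446.0, 198.0], [0.0, 0.0, 1.0]] [[-0.961, -0.157, 0.227, 0.341], [-0.276, 0.537, -0.797, 0.71], [0.003, -0.829, -0.559, 0.559], [0.0, 0.0, 0.0, 1.0]]
stand_top [([275, 180, 31, 23], 0.98), ([331, 190, 48, 40], 0.91), ([331, 195, 24, 15], 0.44)]
egg_cup [([302, 225, 26, 30], 0.71), ([330, 198, 24, 16], 0.49)]
egg [([335, 176, 16, 22], 0.84)]
salt_shaker_mid [([248, 179, 22, 43], 0.72)]
mug_mid [([270, 266, 61, 98], 0.96)]
teaspoon_mid [([363, 175, 53, 16], 0.69)]
lemon_mid [([334, 145, 30, 22], 0.77)]
```

View pics/scene0.png

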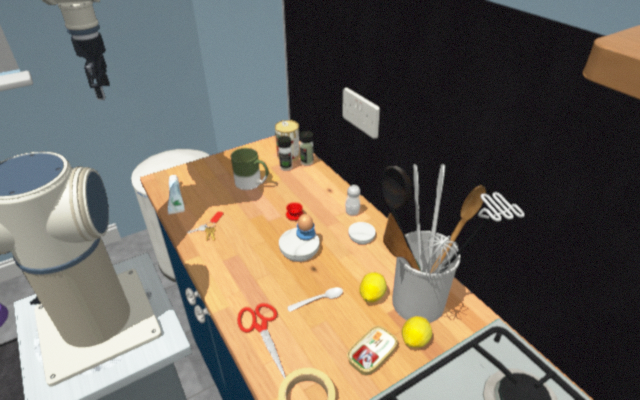

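View pics/side0.png

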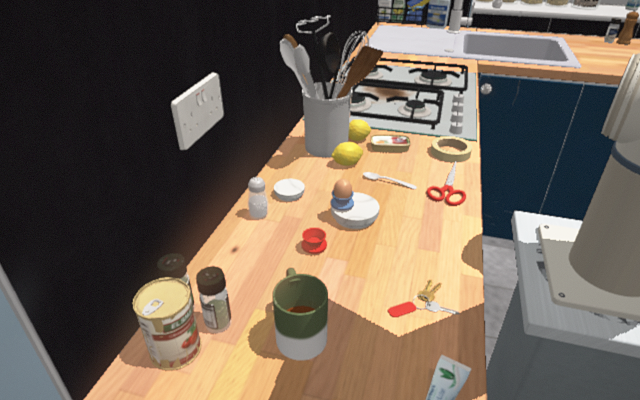

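The scene view shows the large stand at (299,243), the blue cup with egg on it at (305,228), a red cup at (294,211) and a small stand at (361,233). In the side view these are (355,210), (343,200), (314,240) and (289,189). I choose the blue cup on the larger stand. Next I localise these points and check them in a close crop.

```bash
cat > h.py <<'E'
from cell import env, vision, models
import cv2,numpy as np
from scipy.spatial.transform import Rotation as R
def cloud(d,k):
    v,u=np.mgrid[:d.shape[0],:d.shape[1]]; K=k["mtx"]
    P=np.stack([(u-K[0,2])/K[0,0]*d,(v-K[1,2])/K[1,1]*d,d],-1)
    return P@k["T"][:3,:3].T+k["T"][:3,3]
def ray_at_z(u,v,z,k):
    r=k["T"][:3,:3]@np.linalg.solve(k["mtx"],[u,v,1]); o=k["T"][:3,3]
    return o+r*(z-o[2])/r[2]
def circ(p,r=None):
    from scipy.optimize import least_squares
    f=lambda q:np.hypot(p[:,0]-q[0],p[:,1]-q[1])-(q[2] if r is None else r)
    q0=[*p.mean(0)[:2]]+([.03] if r is None else [])
    return least_squares(f,q0,loss="soft_l1",f_scale=.001).x
E
python3 - <<'E'
from h import *
for c,boxes in(("scene",dict(stand=(280,229,39,34),small=(348,224,24,20),salt=(342,183,18,36),mug=(229,146,41,43),spoon=(287,286,54,24),lemon=(361,276,27,24),cup=(296,214,20,28),red=(288,202,14,19))),
  ("side",dict(stand=(331,190,48,40),small=(275,180,31,23),salt=(248,179,22,43),mug=(270,266,61,98),spoon=(363,175,53,16),lemon=(334,145,30,22),cup=(330,178,24,36),red=(302,225,26,30)))):
    d=np.load(f"pics/{c}0.npy");k=vision.calibration(c);W=cloud(d,k);p=cv2.imread(f"pics/{c}0.png")
    for n,(x,y,w,h) in boxes.items():
        P=W[y:y+h,x:x+w].reshape(-1,3);P=P[(P[:,2]>.006)&(d[y:y+h,x:x+w].ravel()>0)]
        if n=="stand":
            P=P[abs(P[:,2]-.03)<.006]
        print(c,n,len(P),P.min(0).round(3),np.median(P,0).round(3),P.max(0).round(3))
    x,y,w,h=boxes["stand"]
    cv2.imwrite(f"pics/{c}crop.png",cv2.resize(p[y-40:y+60,x-40:x+100],None,fx=4,fy=4,interpolation=cv2.INTER_CUBIC))
a=cv2.imread("pics/scenecrop.png");b=cv2.imread("pics/sidecrop.png")
cv2.imwrite("pics/crop2.png",cv2.resize(np.hstack([a,b]),(800,286)))
p,d=vision.capture("wrist");k=vision.calibration("wrist");s=env.sense()
Rt=R.from_rotvec(s["tcp_rot"]).as_matrix()
print("wrist K",k["mtx"].round(1).tolist(),"cam pos in tcp",Rt.T@(k["T"][:3,3]-s["eef_pos"]),"cam axes in tcp\n",(Rt.T@k["T"][:3,:3]).round(3));print(Rt.round(3))
E
```

```text
scene stand 753 [ 0.425 -0.088  0.025] [ 0.466 -0.05   0.031] [0.523 0.012 0.035]
scene small 400 [ 0.6   -0.118  0.006] [ 0.628 -0.085  0.022] [ 0.667 -0.047  0.025]
scene salt 422 [ 0.648 -0.011  0.006] [0.662 0.    0.05 ] [0.738 0.121 0.092]
scene mug 1121 [0.446 0.225 0.006] [0.484 0.265 0.07 ] [0.6   0.448 0.105]
scene spoon 164 [ 0.363 -0.217  0.006] [ 0.424 -0.195  0.009] [ 0.488 -0.182  0.015]
scene lemon 561 [ 0.504 -0.284  0.006] [ 0.53  -0.266  0.048] [ 0.576 -0.226  0.062]
scene cup 503 [ 0.47  -0.06   0.011] [ 0.495 -0.038  0.058] [0.544 0.072 0.094]
scene red 247 [ 0.484 -0.03   0.006] [0.527 0.079 0.024] [0.551 0.105 0.093]
side stand 836 [ 0.426 -0.089  0.024] [ 0.463 -0.021  0.031] [0.521 0.015 0.034]
side small 505 [ 0.6   -0.114  0.006] [ 0.631 -0.072  0.021] [ 0.668 -0.044  0.024]
side salt 715 [ 0.648 -0.099  0.006] [0.664 0.025 0.05 ] [0.736 0.035 0.092]
side mug 4180 [0.447 0.236 0.006] [0.485 0.311 0.067] [0.528 0.334 0.104]
side spoon 101 [ 0.367 -0.212  0.006] [ 0.416 -0.193  0.009] [ 0.488 -0.179  0.014]
side lemon 519 [ 0.505 -0.282  0.007] [ 0.536 -0.232  0.04 ] [ 0.581 -0.217  0.06 ]
side cup 702 [ 0.472 -0.076  0.019] [ 0.497 -0.014  0.061] [0.525 0.    0.096]
side red 558 [0.505 0.059 0.006] [0.528 0.083 0.02 ] [0.552 0.106 0.036]
wrist K [[283.4, 0.0, 322.5], [0.0, 283.4, 196.9], [0.0, 0.0, 1.0]] cam pos in tcp [-0.12746688  0.08357789 -0.00019346] cam axes in tcp
 [[-0.001 -0.324  0.946]
 [-0.    -0.946 -0.324]
 [ 1.    -0.001  0.001]]
[[ 0.    -0.946  0.325]
 [ 0.     0.325  0.946]
 [-1.    -0.     0.   ]]
```

View pics/crop2.png

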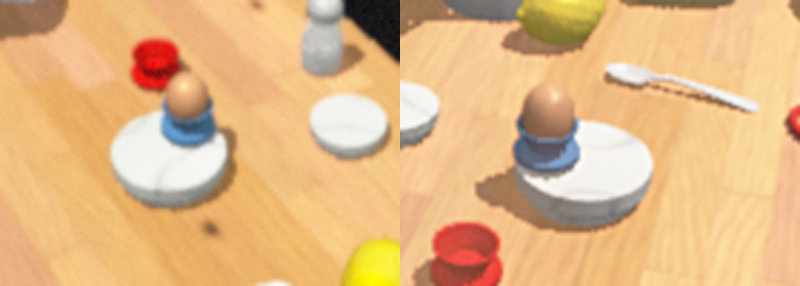

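```bash
cat >> h.py <<'E'
def perceive(p,d,k,near=(0.475,-0.035)):
    W=cloud(d,k); hsv=cv2.cvtColor(p,cv2.COLOR_RGB2HSV); ok=(d>0)&(np.hypot(W[...,0]-near[0],W[...,1]-near[1])<.085)
    blue=ok&(hsv[...,0]>95)&(hsv[...,0]<125)&(hsv[...,1]>90)&(W[...,2]>.02)
    white=ok&(abs(W[...,2]-.031)<.0045)&(hsv[...,1]<80)
    out={}
    P=W[white]; H=cv2.convexHull(P[:,:2].astype(np.float32))[:,0]
    out["stand"]=circ(H,.05); out["stand_free"]=circ(H); out["ztop"]=np.median(P[:,2])
    B=W[blue]; out["nblue"]=len(B)
    for n,lo,hi,r in(("flange",.034,.042,.0245),("rim",.056,.064,.023)):
        Q=B[(B[:,2]>lo)&(B[:,2]<hi)]
        if len(Q)>15:
            h=cv2.convexHull(Q[:,:2].astype(np.float32))[:,0]; out[n]=circ(h,r); out["n"+n]=len(Q)
    brown=ok&(W[...,2]>.07)&(W[...,2]<.1)
    E=W[brown]
    if len(E)>20:
        from scipy.optimize import least_squares
        f=lambda q:np.sqrt(((E[:,:2]-q[:2])**2).sum(1)/.0195**2+(E[:,2]-q[2])**2/.024**2)-1
        out["egg"]=least_squares(f,[*E.mean(0)[:2],.07],loss="soft_l1",f_scale=.1).x
    return {a:np.round(b,4) for a,b in out.items()}
def ori(d,tau):
    d=np.array([d[0],d[1],0.])/np.hypot(*d[:2]); z=np.array([0,0,1.])
    x=-z*np.cos(tau)+d*np.sin(tau); y=d*np.cos(tau)+z*np.sin(tau)
    return R.from_matrix(np.stack([x,y,np.cross(x,y)],1)).as_rotvec(), x
E
python3 - <<'E'
from h import *
for c in("scene","side"):
    d=np.load(f"pics/{c}0.npy");p=cv2.imread(f"pics/{c}0.png")[:,:,::-1].copy()
    print(c,perceive(p,d,vision.calibration(c)))
for tau in(.3,.4):
  o,x=ori((-.87,-.5),tau)
  for P in((.55,0,.15),(.525,-.005,.055),(.49,-.025,.055),(.40,.1,.05),(.45,.1,.05)):
    q=env.ik(P,o);print(tau,P,None if q is None else np.round(q,2))
for P in((.40,.1,0),(.45,.1,0),(.44,.06,0)):
    for c in("scene","side"):
        k=vision.calibration(c);T=np.linalg.inv(k["T"]);v=k["mtx"]@(T[:3,:3]@P+T[:3,3]);print(P,c,(v[:2]/v[2]).round())
E
```

```text
scene {'stand': array([ 0.4748, -0.0377]), 'stand_free': array([ 0.4744, -0.038 ,  0.0493]), 'ztop': np.float64(0.0311), 'nblue': np.int64(132), 'flange': array([ 0.4999, -0.0265]), 'nflange': np.int64(41), 'rim': array([ 0.4823, -0.0559]), 'nrim': np.int64(17), 'egg': array([ 0.5009, -0.0263,  0.07  ])}
side {'stand': array([ 0.4752, -0.036 ]), 'stand_free': array([ 0.4751, -0.0358,  0.0498]), 'ztop': np.float64(0.031), 'nblue': np.int64(27), 'egg': array([ 0.5006, -0.0277,  0.0703])}
0.3 (0.55, 0, 0.15) [ 0.05  0.56  1.7  -0.15  1.16 -1.97]
0.3 (0.525, -0.005, 0.055) [ 0.04  0.67  1.78 -0.17  0.96 -1.94]
0.3 (0.49, -0.025, 0.055) [ 0.01  0.64  1.86 -0.18  0.91 -1.95]
0.3 (0.4, 0.1, 0.05) [ 0.27  0.59  2.02 -0.1   0.83 -1.75]
0.3 (0.45, 0.1, 0.05) [ 0.24  0.63  1.91 -0.1   0.89 -1.77]
0.4 (0.55, 0, 0.15) [ 0.07  0.6   1.64 -0.18  1.27 -1.94]
0.4 (0.525, -0.005, 0.055) [ 0.06  0.71  1.72 -0.2   1.08 -1.9 ]
0.4 (0.49, -0.025, 0.055) [ 0.03  0.68  1.81 -0.22  1.02 -1.91]
0.4 (0.4, 0.1, 0.05) [ 0.28  0.63  1.96 -0.11  0.95 -1.73]
0.4 (0.45, 0.1, 0.05) [ 0.26  0.67  1.85 -0.12  1.01 -1.75]
(0.4, 0.1, 0) scene [249. 229.]
(0.4, 0.1, 0) side [378. 268.]
(0.45, 0.1, 0) scene [266. 223.]
(0.45, 0.1, 0) side [352. 262.]
(0.44, 0.06, 0) scene [269. 233.]
(0.44, 0.06, 0) side [361. 250.]
```

Run:
```python
from h import *
S=np.array([.475,-.037]);C=np.array([.5005,-.027]);d=(S-C)/np.linalg.norm(S-C);o,x=ori(d,.2)
env.set_gripper(.3)
env.reach((.43,.09,.11),o)
env.move_l((.43,.09,.026),vel=.1)
hit=env.move_l((.43,.09,.004),vel=.02,max_force=3)
s=env.sense();print("touch",hit,s["eef_pos"].round(4),s["opening"],s["ft_force"].round(1))
env.move_l((.43,.09,.15),vel=.15)
H=C-d*.050
env.reach((*H,.13),o)
p,dd=vision.capture("wrist");k=vision.calibration("wrist");s=env.sense()
print(s["t"],s["eef_pos"].round(4),perceive(p,dd,k))
np.savez("pics/w1.npz",p=p,d=dd,T=k["T"],K=k["mtx"]);cv2.imwrite("pics/w1.png",p[:,:,::-1])
```

```text
touch True [0.4301 0.09   0.0149] 0.2978843988509552 [-0.5 -0.2  6.8]
6.9 [ 0.5459 -0.0085  0.1292] {'stand': array([ 0.4745, -0.0373]), 'stand_free': array([ 0.4744, -0.0373,  0.0495]), 'ztop': np.float64(0.0291), 'nblue': np.int64(474), 'rim': array([ 0.4998, -0.0276]), 'nrim': np.int64(393), 'egg': array([ 0.4997, -0.0275,  0.0681])}
```

View pics/w1.png

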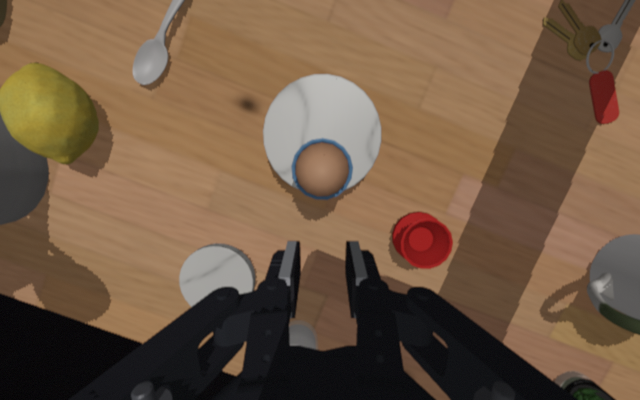

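The wrist view shows the stand at (323,133), the blue cup and egg at (322,169), the open fingertips at (293,245) and (352,245), and the red cup clear at (420,240). Its offset agrees with the other cameras: 27 mm. Next is a slow push, stopping about 6 mm short.

Run:
```python
from h import *
S=np.array([.4746,-.0372]);C=np.array([.4998,-.0275]);d=(S-C)/np.linalg.norm(S-C);Z=.0489
env.move_l((*(C-d*.044),Z),vel=.06)
env.pause(.2)
p,dd=vision.capture("wrist");k=vision.calibration("wrist");print(perceive(p,dd,k))
a=p.copy()
hit=env.move_l((*(S-d*.0396),Z),vel=.012,max_force=5)
env.pause(.2)
p,dd=vision.capture("wrist");k=vision.calibration("wrist");s=env.sense()
print(hit,s["t"],s["eef_pos"].round(4),s["ft_force"].round(1),perceive(p,dd,k))
for c in("scene","side"):
    q,e=vision.capture(c);print(c,perceive(q,e,vision.calibration(c)))
cv2.imwrite("pics/w2.png",cv2.resize(np.hstack([a,p])[:,:,::-1],(800,250),interpolation=cv2.INTER_AREA))
```

```text
{'stand': array([ 0.4748, -0.0379]), 'stand_free': array([ 0.4747, -0.0378,  0.0495]), 'ztop': np.float64(0.0288), 'nblue': np.int64(873), 'rim': array([ 0.5007, -0.0277]), 'nrim': np.int64(846), 'egg': array([ 0.5223, -0.0187,  0.0869])}
False 11.675 [ 0.5116 -0.023   0.0489] [ 0.7  0.8 -0.4] {'stand': array([ 0.4746, -0.0377]), 'stand_free': array([ 0.4746, -0.0378,  0.0495]), 'ztop': np.float64(0.0288), 'nblue': np.int64(1170), 'flange': array([ 0.4819, -0.0346]), 'nflange': np.int64(91), 'rim': array([ 0.4815, -0.0349]), 'nrim': np.int64(1018), 'egg': array([ 0.5015, -0.0272,  0.0875])}
scene {'stand': array([ 0.4747, -0.0377]), 'stand_free': array([ 0.4743, -0.0382,  0.0491]), 'ztop': np.float64(0.031), 'nblue': np.int64(146), 'flange': array([ 0.4817, -0.0343]), 'nflange': np.int64(50), 'rim': array([ 0.481 , -0.0333]), 'nrim': np.int64(17), 'egg': array([ 0.4997, -0.0292,  0.0855])}
side {'stand': array([ 0.4753, -0.0352]), 'stand_free': array([ 0.4748, -0.0348,  0.0493]), 'ztop': np.float64(0.0311), 'nblue': np.int64(42), 'flange': array([ 0.4842, -0.0364]), 'nflange': np.int64(17), 'egg': array([ 0.4876, -0.0062,  0.0896])}
```

View pics/w2.png

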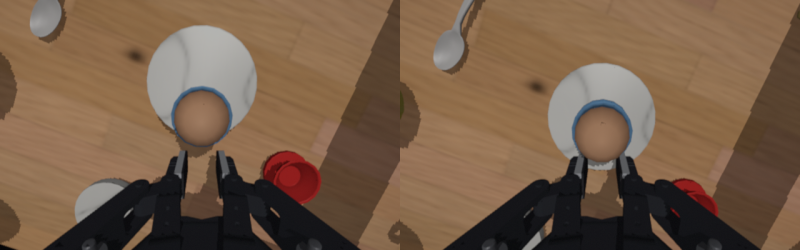

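The left half shows the fingers before contact. On the right they are at the flange, and the cup has slid upright, with the egg in it, to about 7.7 mm from the centre. I finish the push, back off and check.

Run:
```python
from h import *
d=np.array([-.0252,-.0097]);d/=np.linalg.norm(d)
e=env.sense()["eef_pos"]
hit=env.move_l((e[0]-.0071,e[1]-.0030,e[2]),vel=.01,max_force=5)
env.pause(.2)
p,dd=vision.capture("wrist");print(hit,perceive(p,dd,vision.calibration("wrist")))
e=env.sense()["eef_pos"]
env.move_l((*(e[:2]-d*.012),e[2]),vel=.02)
e=env.sense()["eef_pos"]
env.move_l((*(e[:2]-d*.015),.13),vel=.08)
p,dd=vision.capture("wrist");s=env.sense()
print(s["t"],s["ft_force"].round(1),perceive(p,dd,vision.calibration("wrist")))
q,f=vision.capture("scene");print(perceive(q,f,vision.calibration("scene")))
r,f=vision.capture("side");print(perceive(r,f,vision.calibration("side")))
z=lambda a,y,x:cv2.resize(a[y:y+125,x:x+132],(396,375),interpolation=cv2.INTER_CUBIC)
cv2.imwrite("pics/w3.png",np.hstack([z(q,170,240),z(r,140,280)])[:,:,::-1]);cv2.imwrite("pics/w3w.png",p[:,:,::-1])
```

```text
False {'stand': array([ 0.4748, -0.038 ]), 'stand_free': array([ 0.4746, -0.0379,  0.0495]), 'ztop': np.float64(0.0288), 'nblue': np.int64(1171), 'flange': array([ 0.4313, -0.0525]), 'nflange': np.int64(88), 'rim': array([ 0.474 , -0.0374]), 'nrim': np.int64(1020), 'egg': array([ 0.4942, -0.0302,  0.0875])}
14.925 [-0.1  0.5  0. ] {'stand': array([ 0.4745, -0.0379]), 'stand_free': array([ 0.4745, -0.0378,  0.0495]), 'ztop': np.float64(0.0287), 'nblue': np.int64(522), 'rim': array([ 0.4732, -0.0375]), 'nrim': np.int64(407), 'egg': array([ 0.4733, -0.038 ,  0.0677])}
{'stand': array([ 0.4746, -0.038 ]), 'stand_free': array([ 0.4745, -0.0382,  0.0497]), 'ztop': np.float64(0.0311), 'nblue': np.int64(150), 'flange': array([ 0.4757, -0.0373]), 'nflange': np.int64(44), 'rim': array([ 0.4757, -0.0364]), 'nrim': np.int64(18), 'egg': array([ 0.4748, -0.0363,  0.0704])}
{'stand': array([ 0.475 , -0.0349]), 'stand_free': array([ 0.475 , -0.0348,  0.0497]), 'ztop': np.float64(0.031), 'nblue': np.int64(41), 'egg': array([ 0.474 , -0.0379,  0.0704])}
```

View pics/w3.png

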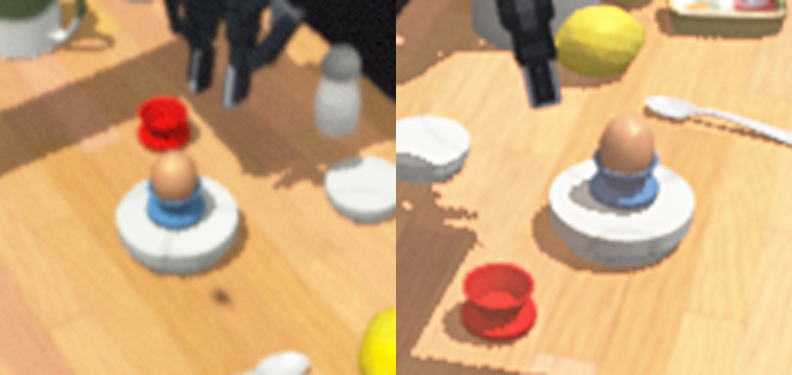

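View pics/w3w.png

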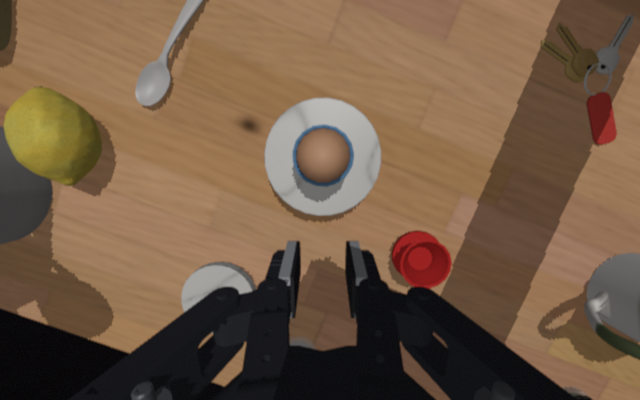

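All the views show the cup upright and centred, with the egg in it: in the wrist image the stand is at (323,156) and the cup at (323,156). The fingers are clear, so I hand it in.

```bash
python3 -c "
from cell import env
env.sign_off();print(env.sense()['t'])"
```

```text
the job is handed in; nothing more can be done
the job is handed in; nothing more can be done
```

The blue egg cup now stands upright in the middle of the larger marble stand with the egg still in it, and the job is handed in. I slid it about 27 mm in two slow pushes. Two slightly parted fingertips pushed at the flange, with the tool tilted away from the egg, and I backed off afterwards. The last clock reading before hand-in was about 15 s of the 45 s.

- **Centring:** the wrist camera puts the cup's rim about 1.4 mm from the stand's centre and the scene camera puts the flange about 1.3 mm off. The egg, which sits loose in the cup, reads about 1.2 to 3 mm off in the three views.
- **Stand and surroundings:** the stand stayed where it was to within about 1 mm. The things around it look unmoved in the last pictures. The force on the wrist was about 1 N at the pause between pushes, and neither push reached its 5 N stop.
- **Checks that disagreed or failed:**
  - The side camera's stand fit differs from the other two by about 3 mm in y. I put that down to calibration and to the cup hiding part of the stand.
  - With the fingers close, the egg fits were thrown off by finger points, and one flange fit failed. I ignored those.
- **Other contact:** before pushing, I touched the bare worktop once, at about 7 N, to calibrate the fingertip height.

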